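Seat the discharge head and set the bleed valve two turns open

ROBOT

A 6-joint arm with a two-finger parallel gripper is mounted at the origin on the work surface. World frame = base frame: x ahead of the robot, y to its left, z up, the work surface at z = 0. Lengths are in m, angles in degrees, forces in N, time in s.
With the tool pointing down it reaches from about 0.4 to 0.825 m from the base axis. Payload 7 kg.
Tool frame: the origin (TCP) lies midway between the tips of the shut fingers; the grasp point (between the pads) lies 19 mm behind it; z points along the fingers, y is the line along which they close (so a half turn about z gives the same grasp; the last joint's range is limited). The gripper opens to 88 mm and grips with 3 to 60 N. Pads are 19 mm wide; open, the fingers measure 130 mm over their backs; the gripper's body (78 mm by 193 mm) begins 47 mm behind the grasp point.
Start: joints at [92.882, 20.546, 0.682, 0, -70.136, -16.507], TCP at [0.159, 0.656, 0.227] pointing down, gripper open.
Joint ranges: [-176.03, 176.03], [-82.01, 121.73], [-58.28, 71.71], [-173.87, 95.51], [-174.79, -0.11], [-173.66, 173.66]. Speed limits (degrees/s): [136.94, 136.94, 172.46, 180, 180, 180].

INTERFACE

Orientations are given as [roll, pitch, yaw] about the fixed x, y, z axes, in that order (R = Rz(yaw) Ry(pitch) Rx(roll)).
In Python, from plant import r gives the robot as it stands.
- The arm moves only by the tool drive_tool, never from a script. Its argument "commands" is a list of rows, each an object of numbers: "hand": the closure, from 0 (fully open) to 1 (shut); "tx", "ty", "tz": the shift along the world's x, y, z scaled (see below); "turn": the turn about the world's z scaled (see below). A call has 1 to 10 rows; each row is the pose to reach, as a shift and turn from the pose commanded when the call began; what a row does not reach only later rows make up. The controller multiplies each number of a shift by 0.6 m and each number of a turn by 90 degrees. A row lasts 1/10 s, in which the tool goes at most 50 mm and 8.59 degrees, less where a joint would pass 70% of its speed; a pose out of reach is approached as far as the arm can. A call with a number of a shift or a turn outside -1 to 1 is refused whole. A call with a gripper value outside its range is refused whole. The fingers move at their own pace and stop on an object; "grip_force" is the grip in N (left out, the last holds). Time passes only in rows, so rows that repeat a pose let the fingers close. It gives the time, the measured TCP pose, the force, the opening and the grip force at its end, in the units of the state.
- r.get_state(): the state, without advancing time (a new reading comes with each control period).
- r.capture(name): name is "side" or "top" or "wrist"; returns a dict with "frame" (420x560x3 uint8, red, green, blue), "fx", "fy", "cx", "cy" (pixels), "world_from_camera" (4x4, takes a point from camera to world coordinates); the wrist camera has in their place "T_tool_cam" (4x4, takes a point from camera to tool coordinates, whose origin is the TCP and whose axes are the flange's). Camera axes: x right, y down, z forward; pixel columns grow to the right and rows downward; lengths in m; the calibration is good to about 2 mm. A picture is of the moment at which its call begins: read the wrist's pose just before it. There is no depth.
- r.close_job(): hands the job in; it is judged then, once.
Trained networks look in the newest picture that a camera, given by its name, has taken for a name from the list of things; names that differ only in an ending like _2 or _b are one class to them, and where a whole thing is asked for, a point or a joint stands for the part that bears it (a point fixed in the world has none). Each returns a list of dicts, best first, with "score" (0 to 1); they miss things now and then, are a little off and sometimes report something else, mostly with a low value. They report only what shows in the picture. A call takes as long as a camera call. They do not tell look-alikes from the thing itself.
- r.trace(label, camera): "pixels" (420x560 bool, what is visible of it) and "extent" ([left, top, right, bottom] in pixels, round what is visible of it).
The state is a dict: "time_s": time; "joints": joint angles; "qd": joint speeds; "joint_torque": joint torques, N m; "tcp_pos": TCP position; "eef_rot": TCP orientation; "contact_force": force on the tool from outside, world axes, zero at the start; "moment": the same for the moment, N m; "gripper_width": finger opening in m; "gripper_force": force on a finger pad.
Only numpy, scipy, OpenCV 4.12 (cv2) and the standard library are available. Lean on these libraries where they do the work, as an engineer would, in place of code of your own. Each camera call takes 0.05 s, during which the arm holds its last target. There are 200 camera calls.

TASK

Slide the chrome discharge head along its guide channel, nose first under the blue bridge, until it is fully home against the end stop. Then wind the red valve wheel clockwise (seen from above) until it is closed on its stop, back it off exactly two full turns, and finish while still holding the wheel's black crank handle in the gripper, with the head still home. Leave the other things lying on the counter where they are.

Things in the scene. Friction and masses are not known exactly. Their poses are not given: they have to be found in the camera images.
- bay: Fixed test bay. Origin on the counter, on the channel's centre line; x points along it to the end stop. Floor at z 6 mm, 50 mm wide between low rails (tops z 22 mm; 3 mm play each side of the head's shoe), from x -160 to +95 mm. Blue bridge over x +20 to +95 mm, 80 mm wide, underside z 66, top z 76 mm. End stop face at x +85 mm: fully home puts the head's neck axis at x -10 mm, y 0.
- head_neck (a point): Loose chrome discharge head, about 0.4 kg, in the channel, nose to the bridge. Point on the axis of its upright round neck (24 mm diameter, bare from 50 to 96 mm above its underside), 72 mm above its underside; x to the nose, tip 95 mm ahead, z up. Black shoe 44 mm wide; ahead of the neck at most 49 mm tall. Dented lever, 16 mm wide, 96 to 110 mm high, reaches 80 mm behind the neck.
- wheel_axis (a point): Fixed point on the vertical axis of the red valve wheel, 134 mm above the counter, at the height of the middle of the crank handle. The valve is a fixed brass body on a 110 mm square plate; the wheel is 112 mm across its rim (100 mm between rim centres), rim top 102 mm above the counter.
- crank_mid (a point): Middle of the upright black crank handle on the wheel's rim: 22 mm diameter, 52 mm tall (108 to 160 mm above the counter), 50 mm from the wheel axis. It spins freely on its own pin, so the gripper may keep one orientation while it leads the handle round.
- valve_wheel (a joint): Valve wheel, rad: 0 = closed, on its hard stop; grows as it opens, counter-clockwise seen from above; two full turns open = 12.57; starts about 0.4 to 1.1 turns open. It stays where it is left; turning it takes about 0.2 N m (4 N at the handle).
- wrench: Loose steel wrench, 200 mm long, 8 mm thick, lying between bay and valve; origin at its middle, underside. Leave it alone.
- pin_ring: Loose yellow plastic pin ring, 40 mm across, 6 mm thick, lying flat; origin under its centre. Leave it alone.
- grease_jar: Loose jar, 60 mm diameter, 65 mm tall; origin under its centre. Leave it alone.
- screwdriver: Loose screwdriver, 190 mm long, 26 mm thick; origin at its middle, underside. Leave it alone.
- brass_cap: Loose brass cap, 40 mm diameter, 32 mm tall; origin under its centre. Leave it alone.
There are look-alikes about, which are no part of the job. What is shaped like the part that bears head_neck but pink is not meant.

How it is judged (in metres and radians):
On the way, in this order (a step that is already met when the one before it is completed fails the run):
1. the head is fully home against the end stop (x of head_neck in the frame of bay above -0.015 m and z of head_neck in the frame of bay below 0.085 m and angle between head_neck's own z axis and vertical below 0.1 rad), for 0.2 s.
2. the wheel is closed on its stop (value of joint valve_wheel below 0.07 rad), for 0.1 s.
At the end, for the whole second after the job is handed in: The wheel stands two full turns (12.57 rad, within 0.2 rad) open, having been closed within 0.07 rad of its stop after the head went home; the crank handle is gripped between the fingers with over 2 N; the head is upright in the channel within 5 mm of fully home (all of step 1 and value of joint valve_wheel between 12.366 and 12.766 rad and contact force between the fingers and crank above 2 N and horizontal distance between the grasp point and crank_mid below 0.016 m and distance between the grasp point and crank_mid below 0.032 m); the arm keeps its last pose, push and grip.
It fails at once if a bystander (wrench, pin ring, jar, screwdriver, cap) was moved by more than 30 mm (distance of any of wrench, pin_ring, grease_jar, screwdriver, brass_cap from where it was at the start of the episode above 0.03 m).
It also fails if it takes over 72 s, if anything falls off the work surface, if the arm or the gripper's body presses on something with over 40 N, if the wrist force passes 120 N, or if a joint passes its speed limit or range.

## Working session

There is one attempt and no reset: what is moved stays moved. The work goes in short steps, Python scripts to look and compute and a tool call to move; the robot and the scene stay as the last step left them, time stands still between calls to the robot, and variables do not carry over. Pictures are saved under pics/ and viewed, at most 10 in all, crops included, and the job is handed in when it is done.

Besides the shell and the picture viewer there is one more tool, called as name(argument=value, ...), one argument or row to a line, values as JSON. drive_tool: Moves the arm, as the interface text tells. Its arguments: {"type":"object","properties":{"commands":{"type":"array"},"grip_force":{"type":"number"}},"required":["commands"]}

```bash
mkdir -p pics; ls; cat > h.py <<'E'
from plant import r
import numpy as np, cv2
def cap(n):
    s=r.get_state(); c=r.capture(n)
    if 'world_from_camera' in c: T=np.array(c['world_from_camera'])
    else:
        from scipy.spatial.transform import Rotation as R
        W=np.eye(4); W[:3,:3]=R.from_euler('xyz',s['eef_rot'],degrees=True).as_matrix(); W[:3,3]=s['tcp_pos']
        T=W@np.array(c['T_tool_cam'])
    return c,T
def at_z(c,T,u,v,z):
    d=T[:3,:3]@np.array([(u-c['cx'])/c['fx'],(v-c['cy'])/c['fy'],1]); o=T[:3,3]
    return (o+d*(z-o[2])/d[2])
def proj(c,T,p):
    q=np.linalg.inv(T)@np.append(p,1); return np.array([c['fx']*q[0]/q[2]+c['cx'],c['fy']*q[1]/q[2]+c['cy']])
def save(n,im): cv2.imwrite('pics/'+n,cv2.cvtColor(np.ascontiguousarray(im),cv2.COLOR_RGB2BGR))
E
python3 - <<'E'
from h import *
print(r.get_state())
for n in ('top','side'):
    c,T=cap(n); save(n+'1.png',c['frame']); print(n,c['fx'],c['cx'],c['cy'],T.round(3).tolist())
    for l in ('head_neck','crank_mid','valve_wheel','bay','wrench','pin_ring','grease_jar','screwdriver','brass_cap'):
        for d in r.trace(l,n):
            ys,xs=np.nonzero(d['pixels']); print(l,round(d['score'],2),d['extent'],xs.mean().round(),ys.mean().round())
E
```

```text
pics
{'time_s': 0.0, 'joints': array([ 9.28832131e+01,  2.05925815e+01,  6.34881360e-01, -1.88992725e-02,
       -7.01355237e+01, -1.65073610e+01]), 'qd': array([ 0.07866404, -0.06412314, -0.00408793,  0.08919421, -0.0367576 ,
       -0.04635698]), 'joint_torque': array([ 7.39320203e-04, -5.82710016e+01,  2.93051237e+01,  6.99691191e+00,
        6.98405929e-03, -1.50035248e-04]), 'tcp_pos': array([0.15891   , 0.65553983, 0.225622  ]), 'eef_rot': array([ 1.79905570e+02, -9.45665532e-03, -1.36305764e+01]), 'contact_force': array([ 0.45167844,  0.20808114, -0.47411677]), 'moment': array([ 0.06017475,  0.00268576, -0.03319998]), 'gripper_force': 0.0, 'gripper_width': 0.0877552377387956}
top 423.31226274333113 281.19853404597137 211.82440430893962 [[-0.001, -0.987, 0.162, 0.359], [-1.0, -0.002, -0.015, 0.01], [0.015, -0.161, -0.987, 1.345], [0.0, 0.0, 0.0, 1.0]]
head_neck 0.96 [214.9, 203.3, 233.1, 256.1] 225.0 225.0
head_neck 0.9 [372.0, 156.5, 396.6, 212.4] 385.0 192.0
head_neck 0.89 [329.4, 265.2, 347.9, 326.0] 336.0 292.0
head_neck 0.86 [179.9, 281.1, 230.9, 318.5] 209.0 298.0
crank_m
[... 684 characters left out ...]
73.3, 273.3, 241.9, 311.7] 213.0 293.0
head_neck 0.6 [217.3, 187.0, 271.8, 216.8] 245.0 204.0
head_neck 0.6 [323.1, 271.3, 382.1, 338.3] 351.0 309.0
head_neck 0.59 [154.2, 184.2, 194.8, 232.5] 176.0 214.0
crank_mid 0.54 [276.6, 220.7, 283.6, 241.4] 279.0 230.0
valve_wheel 0.83 [273.9, 223.5, 316.5, 267.2] 290.0 246.0
bay 0.71 [218.4, 181.1, 304.4, 232.1] 269.0 207.0
wrench 0.68 [261.7, 236.2, 329.2, 248.9] 298.0 240.0
wrench 0.68 [274.8, 222.9, 283.0, 240.1] 279.0 231.0
pin_ring 0.59 [229.5, 249.5, 244.8, 255.9] 238.0 253.0
grease_jar 0.82 [334.7, 201.9, 352.9, 226.3] 344.0 214.0
screwdriver 0.54 [163.3, 174.3, 191.6, 182.5] 178.0 179.0
brass_cap 0.57 [278.7, 367.4, 296.8, 388.6] 287.0 378.0
```

View pics/top1.png

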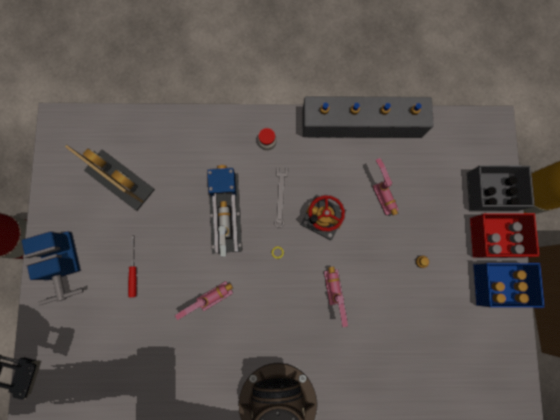

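View pics/side1.png

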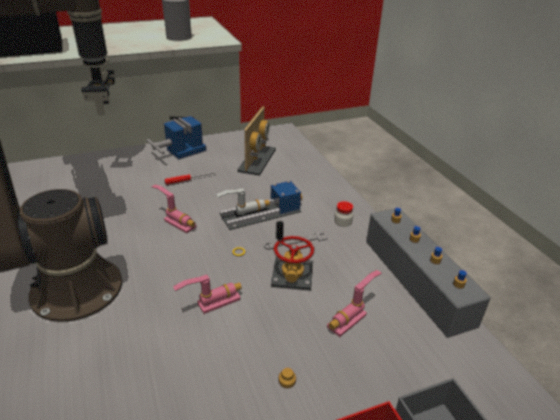

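Both pictures: the chrome head sits in the channel at top (225,225) / side (255,205), with its nose to the blue bridge. Head candidates in top are pink at (385,192), (336,292) and (209,298), and chrome at (225,225). I choose the chrome one. The wheel is at (325,212), with the crank near (313,218). I'll check this in a close crop.

```bash
python3 - <<'E'
from h import *
c,T=cap('top'); f=c['frame']
save('crop1.png',cv2.resize(f[150:270,190:370],None,fx=4.4,fy=4.4,interpolation=cv2.INTER_CUBIC))
c2,T2=cap('side'); f2=c2['frame']
save('crop2.png',cv2.resize(f2[170:300,200:340],None,fx=4.5,fy=4.5,interpolation=cv2.INTER_CUBIC))
def blob(f,m,box):
    x0,y0,x1,y1=box; k=np.zeros(f.shape[:2],bool); k[y0:y1,x0:x1]=1; ys,xs=np.nonzero(k&m)
    return np.float32(np.c_[xs,ys])
R,G,B=[f[...,i].astype(int) for i in range(3)]
p=blob(f,(R>90)&(G<60)&(B<60),(295,180,355,245)); e=cv2.fitEllipse(cv2.convexHull(p)); print('wheel ell',e, at_z(c,T,*e[0],.097))
p=blob(f,(B>80)&(R<70)&(B>G+25),(195,150,250,210)); q=cv2.minAreaRect(p); print('bridge',q)
for b in cv2.boxPoints(q): print(at_z(c,T,*b,.076).round(4))
R,G,B=[f2[...,i].astype(int) for i in range(3)]
p=blob(f2,(R>90)&(G<60)&(B<60),(265,225,325,275)); e=cv2.fitEllipse(cv2.convexHull(p)); print('wheel ell side',e, at_z(c2,T2,*e[0],.097))
E
```

```text
wheel ell ((326.56512451171875, 212.66299438476562), (35.28150939941406, 36.150184631347656), 129.76353454589844) [ 0.56108147 -0.14492039  0.097     ]
bridge ((220.50692749023438, 180.082763671875), (21.840961456298828, 24.747554779052734), 85.2363510131836)
[0.6962 0.2182 0.076 ]
[0.703  0.1425 0.076 ]
[0.6344 0.1357 0.076 ]
[0.6278 0.2108 0.076 ]
wheel ell side ((293.484619140625, 249.32261657714844), (26.50801658630371, 39.36790466308594), 93.8238754272461) [ 0.56196225 -0.14793066  0.097     ]
```

View pics/crop1.png

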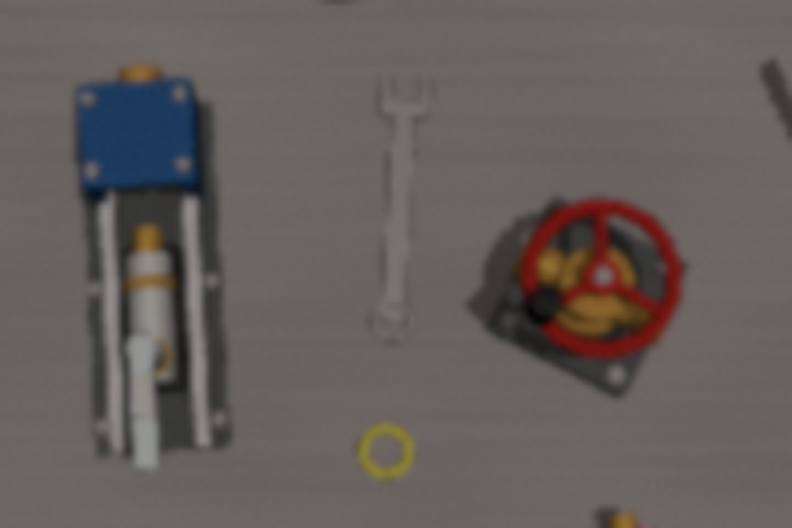

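View pics/crop2.png

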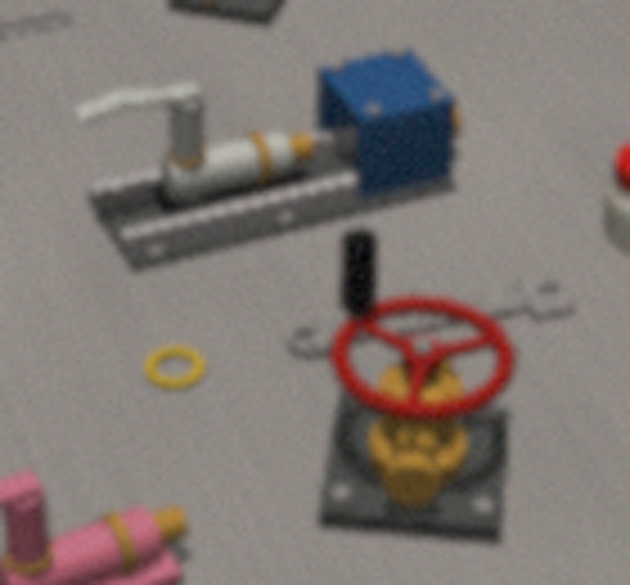

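The crops confirm it: the chrome head is in the channel with its neck top near top pixel (222,229), and the lever trails behind. The crank is at top pixel (313.4,219) and the wheel centre at (326.8,212.5). Next I compute positions.

```bash
python3 - <<'E'
from h import *
from scipy.optimize import least_squares
c,T=cap('top'); c2,T2=cap('side')
k=lambda x,y:(190+x/4.4,150+y/4.4); k2=lambda x,y:(200+x/4.5,170+y/4.5)
def tri(a,b):
    f=lambda p:np.r_[proj(c,T,p)-a,proj(c2,T2,p)-b]; s=least_squares(f,[.55,0,.1]); return s.x.round(4),s.fun.round(1)
print('necktop',tri(k(141,348),k2(190,88)), at_z(c,T,*k(141,348),.116).round(4), at_z(c2,T2,*k2(190,88),.116).round(4))
print('cranktop',tri(k(543,302),k2(360,236)), at_z(c,T,*k(543,302),.16).round(4),at_z(c2,T2,*k2(360,236),.16).round(4))
print('hub',tri(k(603,276),k2(424,354)))
for p in [(106,195),(117,445),(185,195),(205,445)]: print('rail',at_z(c,T,*k(*p),.022).round(4))
for p in [(78,87),(195,80),(200,187),(88,195)]: print('bridge',at_z(c,T,*k(*p),.076).round(4))
for p in [(320,70),(410,52),(455,100),(360,125)]: print('bridge s',at_z(c2,T2,*k2(*p),.076).round(4))
E
```

```text
necktop (array([0.5132, 0.164 , 0.1081]), array([ 0.3, -1.1, -1.2,  0.2])) [0.5089 0.1637 0.116 ] [0.5136 0.1518 0.116 ]
cranktop (array([ 0.537 , -0.1005,  0.1585]), array([ 0.3, -1.1, -1. ,  0.2])) [ 0.5337 -0.0995  0.16  ] [ 0.5392 -0.1025  0.16  ]
hub (array([ 0.5628, -0.1468,  0.0978]), array([ 0.2, -0.7, -0.6,  0.1]))
rail [0.6317 0.2032 0.022 ]
rail [0.4512 0.1909 0.022 ]
rail [0.6318 0.1462 0.022 ]
rail [0.4513 0.1288 0.022 ]
bridge [0.6976 0.2168 0.076 ]
bridge [0.703  0.1351 0.076 ]
bridge [0.6264 0.1303 0.076 ]
bridge [0.6205 0.2078 0.076 ]
bridge s [0.6294 0.2048 0.076 ]
bridge s [0.7017 0.2068 0.076 ]
bridge s [0.7073 0.1349 0.076 ]
bridge s [0.6306 0.1267 0.076 ]
```

drive_tool(
  commands=[
    {"tx": 0.294,"ty": -0.412,"turn": 0.1,"hand": 0},
    {"tx": 0.294,"ty": -0.412,"turn": 0.1,"hand": 0},
    {"tx": 0.294,"ty": -0.412,"turn": 0.1,"hand": 0},
    {"tx": 0.294,"ty": -0.412,"turn": 0.1,"hand": 0},
    {"tx": 0.294,"ty": -0.412,"turn": 0.1,"hand": 0},
    {"tx": 0.294,"ty": -0.412,"turn": 0.1,"hand": 0},
    {"tx": 0.294,"ty": -0.412,"turn": 0.1,"hand": 0},
    {"tx": 0.294,"ty": -0.412,"turn": 0.1,"hand": 0},
  ],
)

```text
invalid input
```

drive_tool(
  commands=[
    {"tx": 0.25,"ty": -0.412,"turn": 0.1,"hand": 0},
    {"tx": 0.25,"ty": -0.412,"turn": 0.1,"hand": 0},
    {"tx": 0.25,"ty": -0.412,"turn": 0.1,"hand": 0},
    {"tx": 0.25,"ty": -0.412,"turn": 0.1,"hand": 0},
    {"tx": 0.25,"ty": -0.412,"turn": 0.1,"hand": 0},
    {"tx": 0.25,"ty": -0.412,"turn": 0.1,"hand": 0},
    {"tx": 0.25,"ty": -0.412,"turn": 0.1,"hand": 0},
    {"tx": 0.25,"ty": -0.412,"turn": 0.1,"hand": 0},
    {"tx": 0.25,"ty": -0.412,"turn": 0.1,"hand": 0},
  ],
)

```text
invalid input
```

```bash
python3 - <<'E'
from h import *
s=r.get_state(); print(s['tcp_pos'],s['eef_rot'],s['time_s'],s['joints'].round(1))
c,T=cap('wrist'); save('w1.png',c['frame']); print(c['fx'],T.round(3).tolist())
print(proj(c,T,[.5125,.162,.116]),proj(c,T,[.596,.1665,.078]))
E
```

```text
[0.15902865 0.65596213 0.22653401] [ 1.79996505e+02 -2.32001912e-04 -1.36246145e+01] 1.2 [ 92.9  20.5   0.7  -0.  -70.1 -16.5]
346.2153729575023 [[-0.235, -0.931, -0.279, 0.234], [-0.972, 0.225, 0.067, 0.638], [0.001, 0.287, -0.958, 0.385], [0.0, 0.0, 0.0, 1.0]]
[1202.2608177  -818.77891573] [1074.47816932 -920.40708845]
```

View pics/w1.png

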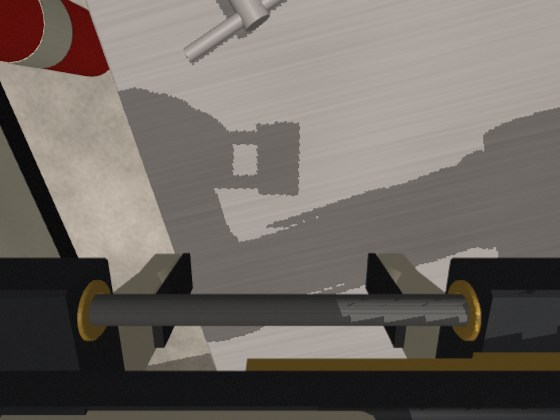

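The wrist view shows only the gripper and empty counter, so the arm did not move. The rows probably need tz as well.

drive_tool(
  commands=[
    {"tx": 0.294,"ty": -0.412,"tz": 0,"turn": 0.1,"hand": 0},
    {"tx": 0.294,"ty": -0.412,"tz": 0,"turn": 0.1,"hand": 0},
    {"tx": 0.294,"ty": -0.412,"tz": 0,"turn": 0.1,"hand": 0},
    {"tx": 0.294,"ty": -0.412,"tz": 0,"turn": 0.1,"hand": 0},
    {"tx": 0.294,"ty": -0.412,"tz": 0,"turn": 0.1,"hand": 0},
    {"tx": 0.294,"ty": -0.412,"tz": 0,"turn": 0.1,"hand": 0},
    {"tx": 0.294,"ty": -0.412,"tz": 0,"turn": 0.1,"hand": 0},
    {"tx": 0.294,"ty": -0.412,"tz": 0,"turn": 0.1,"hand": 0},
  ],
  grip_force=15,
)

```text
time_s: 2.05
tcp_pos: [0.3363, 0.4078, 0.2271]
eef_rot: [-179.9, -0.0, -4.8]
contact_force: [0.0, -0.3, 0.5]
gripper_width: 0.0876
gripper_force: 0.0
```

drive_tool(
  commands=[
    {"tx": 0.273,"ty": -0.41,"tz": 0,"turn": 0.105,"hand": 0},
    {"tx": 0.273,"ty": -0.41,"tz": 0,"turn": 0.105,"hand": 0},
    {"tx": 0.273,"ty": -0.41,"tz": 0,"turn": 0.105,"hand": 0},
    {"tx": 0.273,"ty": -0.41,"tz": 0,"turn": 0.105,"hand": 0},
    {"tx": 0.273,"ty": -0.41,"tz": 0,"turn": 0.105,"hand": 0},
    {"tx": 0.273,"ty": -0.41,"tz": 0,"turn": 0.105,"hand": 0},
    {"tx": 0.273,"ty": -0.41,"tz": 0,"turn": 0.105,"hand": 0},
    {"tx": 0.273,"ty": -0.41,"tz": 0,"turn": 0.105,"hand": 0},
  ],
)

```text
time_s: 2.85
tcp_pos: [0.4997, 0.1628, 0.2262]
eef_rot: [180.0, 0.0, 4.7]
contact_force: [-0.8, 0.6, 0.3]
gripper_width: 0.0876
gripper_force: 0.0
```

```bash
python3 - <<'E'
from h import *
s=r.get_state(); print(s['tcp_pos'],s['eef_rot'],s['time_s'],s['joints'].round(1))
c,T=cap('wrist'); save('w2.png',c['frame']); np.savez('w2.npz',T=T,fx=c['fx'],fy=c['fy'],cx=c['cx'],cy=c['cy'])
print(proj(c,T,[.5125,.162,.116]),proj(c,T,[.596,.1665,.078]))
E
```

```text
[0.49974348 0.16280961 0.22620337] [1.79993193e+02 2.31412077e-02 4.72012962e+00] 2.85 [ 39.4   6.5 -18.   -0.  -65.5  55.3]
[280.57674461 194.08869956] [283.39650006  85.75180842]
```

View pics/w2.png

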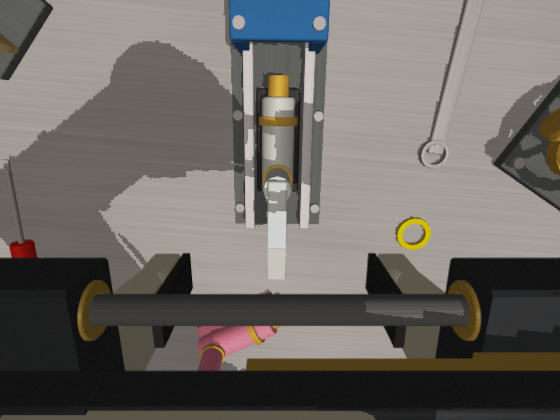

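The wrist view shows the head in line with the rails: neck top at about (277,188), bridge front edge at row 41 (columns 230 to 328), and the channel centre at column 279.

```bash
python3 - <<'E'
from h import *
d=np.load('w2.npz'); c={k:float(d[k]) for k in('fx','fy','cx','cy')}; T=d['T']
for p,z in [((277,188),.116),((277,176),.116),((277,200),.116),((231,41),.076),((327,41),.076),((248,225),.022),((306,226),.022),((279,75),.04)]: print(p,at_z(c,T,*p,z).round(4))
E
```

```text
(277, 188) [0.5172 0.1652 0.116 ]
(277, 176) [0.5268 0.166  0.116 ]
(277, 200) [0.5074 0.1644 0.116 ]
(231, 41) [0.6266 0.2118 0.076 ]
(327, 41) [0.6331 0.1342 0.076 ]
(248, 225) [0.4519 0.1925 0.022 ]
(306, 226) [0.4561 0.1284 0.022 ]
(279, 75) [0.6073 0.1711 0.04  ]
```

drive_tool(
  commands=[
    {"tx": 0.025,"ty": 0.003,"tz": -0.1,"turn": 0,"hand": 0},
    {"tx": 0.025,"ty": 0.003,"tz": -0.1,"turn": 0,"hand": 0},
    {"tx": 0.025,"ty": 0.003,"tz": -0.2,"turn": 0,"hand": 0},
    {"tx": 0.025,"ty": 0.003,"tz": -0.24,"turn": 0,"hand": 0},
    {"tx": 0.025,"ty": 0.003,"tz": -0.273,"turn": 0,"hand": 0},
    {"tx": 0.025,"ty": 0.003,"tz": -0.273,"turn": 0,"hand": 0.9},
    {"tx": 0.025,"ty": 0.003,"tz": -0.273,"turn": 0,"hand": 0.9},
    {"tx": 0.025,"ty": 0.003,"tz": -0.273,"turn": 0,"hand": 0.9},
    {"tx": 0.025,"ty": 0.003,"tz": -0.273,"turn": 0,"hand": 0.9},
    {"tx": 0.025,"ty": 0.003,"tz": -0.273,"turn": 0,"hand": 0.9},
  ],
  grip_force=15,
)

```text
time_s: 3.9
tcp_pos: [0.5147, 0.1651, 0.064]
eef_rot: [-179.9, -0.1, 4.8]
contact_force: [0.7, -0.2, 0.0]
gripper_width: 0.0533
gripper_force: 0.0
```

drive_tool(
  commands=[
    {"tx": 0,"ty": 0,"tz": 0,"turn": 0,"hand": 0.9},
    {"tx": 0,"ty": 0,"tz": 0,"turn": 0,"hand": 0.9},
    {"tx": 0,"ty": 0,"tz": 0,"turn": 0,"hand": 0.9},
    {"tx": 0,"ty": 0,"tz": 0,"turn": 0,"hand": 0.9},
    {"tx": 0,"ty": 0,"tz": 0,"turn": 0,"hand": 0.9},
    {"tx": 0,"ty": 0,"tz": 0,"turn": 0,"hand": 0.9},
  ],
)

```text
time_s: 4.5
tcp_pos: [0.5142, 0.1646, 0.0627]
eef_rot: [180.0, 0.0, 4.8]
contact_force: [0.9, 0.7, -0.1]
gripper_width: 0.0237
gripper_force: 15.0
```

Neck gripped at 23.7 mm. Now sliding it along.

drive_tool(
  commands=[
    {"tx": 0.02,"ty": 0.002,"tz": 0,"turn": 0,"hand": 0.9},
    {"tx": 0.04,"ty": 0.003,"tz": 0,"turn": 0,"hand": 0.9},
    {"tx": 0.06,"ty": 0.005,"tz": 0,"turn": 0,"hand": 0.9},
    {"tx": 0.08,"ty": 0.007,"tz": 0,"turn": 0,"hand": 0.9},
    {"tx": 0.1,"ty": 0.009,"tz": 0,"turn": 0,"hand": 0.9},
    {"tx": 0.11,"ty": 0.01,"tz": 0,"turn": 0,"hand": 0.9},
    {"tx": 0.12,"ty": 0.01,"tz": 0,"turn": 0,"hand": 0.9},
    {"tx": 0.12,"ty": 0.01,"tz": 0,"turn": 0,"hand": 0.9},
  ],
)

```text
time_s: 5.3
tcp_pos: [0.5874, 0.1707, 0.0627]
eef_rot: [-180.0, -0.1, 4.8]
contact_force: [2.5, -0.5, -0.9]
gripper_width: 0.0237
gripper_force: 15.0
```

drive_tool(
  commands=[
    {"tx": 0.005,"ty": 0,"tz": 0,"turn": 0,"hand": 0.9},
    {"tx": 0.01,"ty": 0.001,"tz": 0,"turn": 0,"hand": 0.9},
    {"tx": 0.013,"ty": 0.001,"tz": 0,"turn": 0,"hand": 0.9},
    {"tx": 0.016,"ty": 0.001,"tz": 0,"turn": 0,"hand": 0.9},
    {"tx": 0.016,"ty": 0.001,"tz": 0,"turn": 0,"hand": 0.9},
  ],
)

```text
time_s: 5.8
tcp_pos: [0.5961, 0.1712, 0.0627]
eef_rot: [-180.0, -0.0, 4.8]
contact_force: [-1.4, 0.8, -0.9]
gripper_width: 0.0236
gripper_force: 15.0
```

drive_tool(
  commands=[
    {"tx": 0.004,"ty": 0,"tz": 0,"turn": 0,"hand": 0.9},
    {"tx": 0.007,"ty": 0.001,"tz": 0,"turn": 0,"hand": 0.9},
    {"tx": 0.01,"ty": 0.001,"tz": 0,"turn": 0,"hand": 0.9},
    {"tx": 0.01,"ty": 0.001,"tz": 0,"turn": 0,"hand": 0.9},
  ],
)

```text
time_s: 6.2
tcp_pos: [0.6022, 0.1718, 0.0627]
eef_rot: [-180.0, -0.0, 4.8]
contact_force: [-0.6, -0.6, -2.3]
gripper_width: 0.0234
gripper_force: 15.0
```

drive_tool(
  commands=[
    {"tx": 0.004,"ty": 0,"tz": 0,"turn": 0,"hand": 0.9},
    {"tx": 0.007,"ty": 0.001,"tz": 0,"turn": 0,"hand": 0.9},
    {"tx": 0.01,"ty": 0.001,"tz": 0,"turn": 0,"hand": 0.9},
    {"tx": 0.01,"ty": 0.001,"tz": 0,"turn": 0,"hand": 0.9},
  ],
)

```text
time_s: 6.6
tcp_pos: [0.6039, 0.1713, 0.0622]
eef_rot: [179.9, 0.4, 4.8]
contact_force: [-16.8, -0.2, 9.6]
gripper_width: 0.0238
gripper_force: 15.0
```

```bash
python3 - <<'E'
from h import *
s=r.get_state(); print(s['contact_force'],s['tcp_pos'])
c,T=cap('wrist'); save('w3.png',c['frame'])
E
```

```text
[-16.81446396  -0.19928218   9.55300865] [0.60388528 0.17130659 0.06221479]
```

View pics/w3.png

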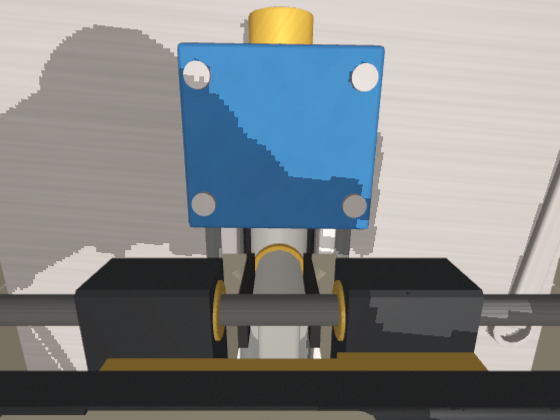

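The wrist view shows the nose under the bridge (front edge at row 226) and the neck in the fingers just in front of it. The push force is 17 N, so it has reached the stop. I'll check the gap to the bridge.

```bash
python3 - <<'E'
from h import *
s=r.get_state(); c,T=cap('wrist')
for p in [(190,226),(369,228),(180,46),(384,48)]: print(at_z(c,T,*p,.076).round(4))
print(s['joint_torque'].round(1),s['moment'].round(2))
E
```

```text
[0.6289 0.2124 0.076 ]
[0.6345 0.1336 0.076 ]
[0.7011 0.2169 0.076 ]
[0.707  0.1395 0.076 ]
[ -3.1 -53.9  28.9   8.4   4.6   0. ] [0.28 5.64 0.03]
```

drive_tool(
  commands=[
    {"tx": 0,"ty": 0,"tz": 0,"turn": 0,"hand": 0},
    {"tx": 0,"ty": 0,"tz": 0,"turn": 0,"hand": 0},
    {"tx": 0,"ty": 0,"tz": 0,"turn": 0,"hand": 0},
    {"tx": 0,"ty": 0,"tz": 0,"turn": 0,"hand": 0},
    {"tx": 0,"ty": 0,"tz": 0,"turn": 0,"hand": 0},
    {"tx": 0,"ty": 0,"tz": 0,"turn": 0,"hand": 0},
    {"tx": 0,"ty": 0,"tz": 0.08,"turn": 0,"hand": 0},
    {"tx": 0,"ty": 0,"tz": 0.16,"turn": 0,"hand": 0},
    {"tx": 0,"ty": 0,"tz": 0.22,"turn": 0,"hand": 0},
    {"tx": 0,"ty": 0,"tz": 0.275,"turn": 0,"hand": 0},
  ],
)

```text
time_s: 7.7
tcp_pos: [0.6081, 0.1724, 0.2302]
eef_rot: [-180.0, -0.1, 4.8]
contact_force: [1.5, 0.5, -0.5]
gripper_width: 0.0873
gripper_force: 0.0
```

drive_tool(
  commands=[
    {"tx": -0.14,"ty": -0.45,"tz": 0,"turn": 0,"hand": 0},
    {"tx": -0.14,"ty": -0.45,"tz": 0,"turn": 0,"hand": 0},
    {"tx": -0.14,"ty": -0.45,"tz": 0,"turn": 0,"hand": 0},
    {"tx": -0.14,"ty": -0.45,"tz": 0,"turn": 0,"hand": 0},
    {"tx": -0.14,"ty": -0.45,"tz": 0,"turn": 0,"hand": 0},
    {"tx": -0.14,"ty": -0.45,"tz": 0,"turn": 0,"hand": 0},
    {"tx": -0.14,"ty": -0.45,"tz": 0,"turn": 0,"hand": 0},
    {"tx": -0.14,"ty": -0.45,"tz": 0,"turn": 0,"hand": 0},
  ],
)

```text
time_s: 8.5
tcp_pos: [0.5237, -0.0984, 0.228]
eef_rot: [-180.0, -0.0, 4.7]
contact_force: [0.0, 0.1, -0.6]
gripper_width: 0.0876
gripper_force: 0.0
```

```bash
python3 - <<'E'
from h import *
s=r.get_state(); print(s['tcp_pos'],s['eef_rot'],s['time_s'])
c,T=cap('wrist'); save('w4.png',c['frame']); np.savez('w4.npz',T=T,fx=c['fx'],fy=c['fy'],cx=c['cx'],cy=c['cy'])
print(proj(c,T,[.537,-.1005,.16]),proj(c,T,[.562,-.146,.102]))
a=c['frame']
c,T=cap('top'); f=cv2.resize(c['frame'][150:270,190:370],None,fx=1.8,fy=1.8*1.0)
b=np.zeros((420,330,3),np.uint8); b[:f.shape[0],:f.shape[1]]=f[:, :330]
save('w4.png',np.hstack([a[:, :470],b]))
E
```

```text
[ 0.52368297 -0.09838639  0.22802755] [-1.79994650e+02 -3.97727674e-02  4.71743934e+00] 8.5
[282.93989711 208.13832456] [339.71934787 164.20454905]
```

View pics/w4.png

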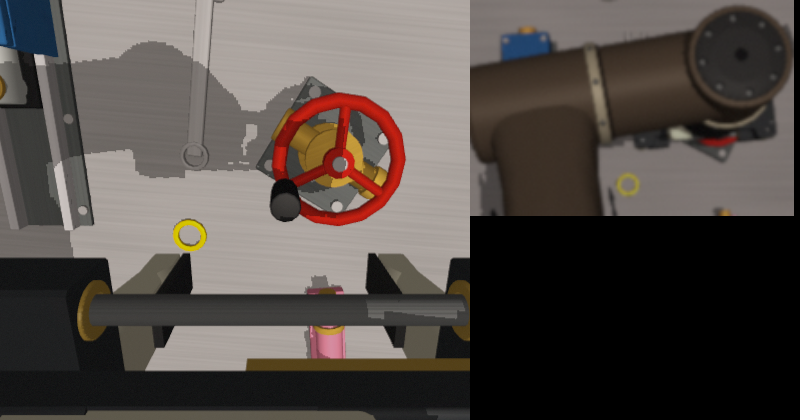

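The wrist view shows the crank top at (286,206) and the wheel rim centred at about (339,159).

```bash
python3 - <<'E'
from h import *
d=np.load('w4.npz'); c={k:float(d[k]) for k in('fx','fy','cx','cy')}; T=d['T']
f=cv2.cvtColor(cv2.imread('pics/w4.png'),cv2.COLOR_BGR2RGB)[:250,250:420].astype(int)
m=((f[...,0]>80)&(f[...,1]<50)&(f[...,2]<50)).astype(np.uint8)
p=np.argwhere(m)[:,::-1]+[250,0]
h=cv2.convexHull(np.float32(p)).reshape(-1,2)
w=np.array([at_z(c,T,*q,.096)[:2] for q in h])
from scipy.optimize import least_squares
s=least_squares(lambda v:np.hypot(*(w-v[:2]).T)-v[2],[.56,-.146,.056],loss='soft_l1',f_scale=.001); print(s.x)
k=at_z(c,T,286,206,.16); print(k, k[:2]-s.x[:2], np.hypot(*(k[:2]-s.x[:2])))
E
```

```text
[ 0.56266312 -0.14544884  0.05536556]
[ 0.53867706 -0.10244188  0.16      ] [-0.02398606  0.04300696] 0.049243580808456866
```

drive_tool(
  commands=[
    {"tx": 0.0245,"ty": -0.0055,"tz": 0,"turn": 0,"hand": 0},
    {"tx": 0.0245,"ty": -0.0055,"tz": -0.07,"turn": 0,"hand": 0.3},
    {"tx": 0.0245,"ty": -0.0055,"tz": -0.14,"turn": 0,"hand": 0.3},
    {"tx": 0.0245,"ty": -0.0055,"tz": -0.188,"turn": 0,"hand": 0.9},
    {"tx": 0.0245,"ty": -0.0055,"tz": -0.188,"turn": 0,"hand": 0.9},
    {"tx": 0.0245,"ty": -0.0055,"tz": -0.188,"turn": 0,"hand": 0.9},
    {"tx": 0.0245,"ty": -0.0055,"tz": -0.188,"turn": 0,"hand": 0.9},
    {"tx": 0.0245,"ty": -0.0055,"tz": -0.188,"turn": 0,"hand": 0.9},
    {"tx": 0.0245,"ty": -0.0055,"tz": -0.188,"turn": 0,"hand": 0.9},
    {"tx": 0.0245,"ty": -0.0055,"tz": -0.188,"turn": 0,"hand": 0.9},
  ],
  grip_force=25,
)

```text
time_s: 9.6
tcp_pos: [0.539, -0.1013, 0.116]
eef_rot: [180.0, -0.1, 4.8]
contact_force: [3.7, -13.1, 0.7]
gripper_width: 0.0212
gripper_force: 25.2
```

```bash
cat > arc.py <<'E'
import numpy as np,sys
# rows of tx,ty for arc from a0 by step n times, start offset relative commanded p0
def rows(p0,c,R,angs): return [(round((c[0]+R*np.cos(a)-p0[0])/.6,3),round((c[1]+R*np.sin(a)-p0[1])/.6,3)) for a in np.radians(angs)]
if __name__=='__main__':
    a=list(map(float,sys.argv[1:5])); p0=a[:2]; st,n=a[2],int(a[3]); c=(.5627,-.1454)
    if len(sys.argv)>5: c=tuple(map(float,sys.argv[5:7]))
    a0=np.degrees(np.arctan2(p0[1]-c[1],p0[0]-c[0])); print(a0)
    print(rows(p0,c,.05,[a0+st*(i+1) for i in range(n)]))
E
python3 - <<'E'
from h import *
s=r.get_state(); print(s['tcp_pos'],s['contact_force'],s['gripper_width'],s['gripper_force'],s['time_s'])
E
python3 arc.py .5384 -.1017 -20 10
```

```text
[ 0.53901091 -0.10125907  0.11597389] [  3.6940995  -13.08114325   0.65566051] 0.02120842712730714 25.153331458568573 9.6
119.0768635305575
[(np.float64(0.027), np.float64(0.009)), (np.float64(0.056), np.float64(0.009)), (np.float64(0.083), np.float64(-0.001)), (np.float64(0.105), np.float64(-0.02)), (np.float64(0.119), np.float64(-0.046)), (np.float64(0.124), np.float64(-0.074)), (np.float64(0.118), np.float64(-0.103)), (np.float64(0.103), np.float64(-0.127)), (np.float64(0.081), np.float64(-0.146)), (np.float64(0.054), np.float64(-0.155))]
```

drive_tool(
  commands=[
    {"tx": 0.027,"ty": 0.007,"tz": 0,"turn": 0,"hand": 0.9},
    {"tx": 0.056,"ty": 0.007,"tz": 0,"turn": 0,"hand": 0.9},
    {"tx": 0.083,"ty": -0.002,"tz": 0,"turn": 0,"hand": 0.9},
    {"tx": 0.105,"ty": -0.021,"tz": 0,"turn": 0,"hand": 0.9},
    {"tx": 0.119,"ty": -0.047,"tz": 0,"turn": 0,"hand": 0.9},
    {"tx": 0.124,"ty": -0.076,"tz": 0,"turn": 0,"hand": 0.9},
    {"tx": 0.118,"ty": -0.105,"tz": 0,"turn": 0,"hand": 0.9},
    {"tx": 0.103,"ty": -0.129,"tz": 0,"turn": 0,"hand": 0.9},
    {"tx": 0.081,"ty": -0.148,"tz": 0,"turn": 0,"hand": 0.9},
    {"tx": 0.054,"ty": -0.157,"tz": 0,"turn": 0,"hand": 0.9},
  ],
)

```text
time_s: 10.6
tcp_pos: [0.571, -0.1943, 0.1154]
eef_rot: [-180.0, -0.0, 4.9]
contact_force: [-0.4, 0.4, -0.6]
gripper_width: 0.0204
gripper_force: 0.0
```

```bash
python3 - <<'E'
from h import *
for i in range(2):
    c,T=cap('wrist'); s=r.get_state(); print(s['gripper_width'],s['gripper_force'],s['tcp_pos'],s['contact_force'])
for n in ('wrist','side'):
    c,T=cap(n)
    for d in r.trace('crank_mid',n):
        ys,xs=np.nonzero(d['pixels']); print(n,d['score'],d['extent'],xs.mean(),ys.mean(), at_z(c,T,xs.mean(),ys.mean(),.134))
    save(n+'5.png',c['frame'])
print(proj(c,T,s['tcp_pos']+[0,0,.019]))
E
```

```text
0.01539296440921602 0.0 [ 0.56825471 -0.19527577  0.11533466] [-4.32099389  0.36751621 -0.76991381]
0.012173386824100478 0.0 [ 0.56944632 -0.19539232  0.11550937] [ 0.3443983  -1.09484297  0.53948971]
wrist 0.7 [181.1, 165.6, 253.1, 245.6] 215.62512054001928 209.80014464802315 [ 0.6040755  -0.16607261  0.134     ]
[303.94219365 248.5595001 ]
```

View pics/wrist5.png

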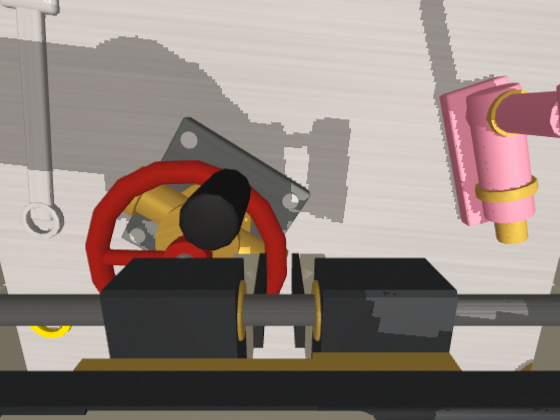

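The crank slipped out of the fingers. Its top is at about (210,221) in this picture, left of and ahead of the nearly shut fingers. I'll locate it.

```bash
python3 - <<'E'
from h import *
s=r.get_state(); print(s['tcp_pos'],s['gripper_width'],s['time_s'])
c,T=cap('wrist')
k=at_z(c,T,210,221,.16);
b=at_z(c,T,233,183,.108)
for q in (k,b): print(q, np.degrees(np.arctan2(q[1]+.1455,q[0]-.5627)),np.hypot(q[1]+.1455,q[0]-.5627))
E
```

```text
[ 0.57155697 -0.19517631  0.11521316] 0.008772698033573514 10.9
[ 0.60995202 -0.16831712  0.16      ] -25.7750342949465 0.052472608996807585
[ 0.61266048 -0.1696103   0.108     ] -25.761370258223035 0.05547391932474304
```

drive_tool(
  commands=[
    {"tx": 0,"ty": 0,"tz": 0.08,"turn": 0,"hand": 0},
    {"tx": 0,"ty": 0,"tz": 0.11,"turn": 0,"hand": 0},
    {"tx": 0,"ty": 0,"tz": 0.11,"turn": 0,"hand": 0},
    {"tx": 0.062,"ty": 0.048,"tz": 0.11,"turn": 0,"hand": 0.2},
    {"tx": 0.062,"ty": 0.048,"tz": 0.11,"turn": 0,"hand": 0.2},
    {"tx": 0.062,"ty": 0.048,"tz": 0.11,"turn": 0,"hand": 0.2},
    {"tx": 0.062,"ty": 0.048,"tz": 0.11,"turn": 0,"hand": 0.2},
    {"tx": 0.062,"ty": 0.048,"tz": 0.05,"turn": 0,"hand": 0.2},
    {"tx": 0.062,"ty": 0.048,"tz": 0,"turn": 0,"hand": 0.2},
    {"tx": 0.062,"ty": 0.048,"tz": 0,"turn": 0,"hand": 0.9},
  ],
  grip_force=50,
)

```text
time_s: 11.95
tcp_pos: [0.6045, -0.1665, 0.1107]
eef_rot: [-179.9, 0.4, 4.7]
contact_force: [-0.2, 0.2, 0.7]
gripper_width: 0.0662
gripper_force: 0.0
```

drive_tool(
  commands=[
    {"tx": 0,"ty": 0,"tz": 0,"turn": 0,"hand": 0.9},
    {"tx": 0,"ty": 0,"tz": 0,"turn": 0,"hand": 0.9},
    {"tx": 0,"ty": 0,"tz": 0,"turn": 0,"hand": 0.9},
    {"tx": 0,"ty": 0,"tz": 0,"turn": 0,"hand": 0.9},
    {"tx": 0,"ty": 0,"tz": 0,"turn": 0,"hand": 0.9},
    {"tx": 0,"ty": 0,"tz": 0,"turn": 0,"hand": 0.9},
    {"tx": 0,"ty": 0,"tz": 0,"turn": 0,"hand": 0.9},
  ],
)

```text
time_s: 12.65
tcp_pos: [0.6086, -0.1667, 0.1156]
eef_rot: [180.0, -0.1, 4.8]
contact_force: [0.8, -2.2, 2.3]
gripper_width: 0.0216
gripper_force: 50.0
```

```bash
python3 arc.py .608 -.1672 -15 10
```

```text
-25.698544067152625
[(np.float64(-0.012), np.float64(-0.018)), (np.float64(-0.029), np.float64(-0.033)), (np.float64(-0.048), np.float64(-0.042)), (np.float64(-0.069), np.float64(-0.047)), (np.float64(-0.091), np.float64(-0.046)), (np.float64(-0.112), np.float64(-0.039)), (np.float64(-0.13), np.float64(-0.027)), (np.float64(-0.144), np.float64(-0.011)), (np.float64(-0.154), np.float64(0.009)), (np.float64(-0.159), np.float64(0.03))]
```

drive_tool(
  commands=[
    {"tx": -0.006,"ty": -0.009,"tz": 0,"turn": 0,"hand": 0.9},
    {"tx": -0.012,"ty": -0.018,"tz": 0,"turn": 0,"hand": 0.9},
    {"tx": -0.012,"ty": -0.018,"tz": 0,"turn": 0,"hand": 0.9},
  ],
)

```text
time_s: 12.95
tcp_pos: [0.6076, -0.1687, 0.1158]
eef_rot: [-179.5, -0.8, 4.9]
contact_force: [15.1, 40.2, 0.1]
gripper_width: 0.0213
gripper_force: 50.0
```

It stalled at 43 N tangentially, so the wheel is closed on its stop at about -26.5° (the earlier slip was at that stop). Now two turns counter-clockwise, in four half-turn calls.

```bash
python3 - <<'E'
from arc import rows
import numpy as np
c=(.5627,-.1457);R=.0498
A=[-26.5+18*i for i in range(1,11)]
fl=lambda x:[tuple(map(float,t)) for t in x]
print(fl(rows((.6008,-.178),c,R,A)))
p=(c[0]+R*np.cos(np.radians(153.5)),c[1]+R*np.sin(np.radians(153.5)))
print(fl(rows(p,c,R,[a+180 for a in A])))
from h import *; s=r.get_state(); print(s['joints'].round(1),s['moment'].round(2))
E
```

```text
[(0.019, 0.042), (0.018, 0.068), (0.01, 0.092), (-0.005, 0.113), (-0.026, 0.128), (-0.051, 0.136), (-0.077, 0.136), (-0.102, 0.127), (-0.123, 0.112), (-0.138, 0.091)]
[(-0.008, -0.025), (-0.008, -0.051), (0.001, -0.075), (0.016, -0.096), (0.037, -0.111), (0.062, -0.119), (0.088, -0.119), (0.113, -0.111), (0.133, -0.095), (0.149, -0.074)]
[  1.8  21.1 -13.6  -0.7 -54.4  93.4] [14.48 -5.15  0.13]
```

drive_tool(
  commands=[
    {"tx": 0.019,"ty": 0.042,"tz": 0,"turn": 0,"hand": 0.9},
    {"tx": 0.018,"ty": 0.068,"tz": 0,"turn": 0,"hand": 0.9},
    {"tx": 0.01,"ty": 0.092,"tz": 0,"turn": 0,"hand": 0.9},
    {"tx": -0.005,"ty": 0.113,"tz": 0,"turn": 0,"hand": 0.9},
    {"tx": -0.026,"ty": 0.128,"tz": 0,"turn": 0,"hand": 0.9},
    {"tx": -0.051,"ty": 0.136,"tz": 0,"turn": 0,"hand": 0.9},
    {"tx": -0.077,"ty": 0.136,"tz": 0,"turn": 0,"hand": 0.9},
    {"tx": -0.102,"ty": 0.127,"tz": 0,"turn": 0,"hand": 0.9},
    {"tx": -0.123,"ty": 0.112,"tz": 0,"turn": 0,"hand": 0.9},
    {"tx": -0.138,"ty": 0.091,"tz": 0,"turn": 0,"hand": 0.9},
  ],
)

```text
time_s: 13.95
tcp_pos: [0.5191, -0.1217, 0.1158]
eef_rot: [-179.9, -0.2, 4.9]
contact_force: [7.0, 1.6, -2.8]
gripper_width: 0.0213
gripper_force: 50.0
```

drive_tool(
  commands=[
    {"tx": -0.008,"ty": -0.025,"tz": 0,"turn": 0,"hand": 0.9},
    {"tx": -0.008,"ty": -0.051,"tz": 0,"turn": 0,"hand": 0.9},
    {"tx": 0.001,"ty": -0.075,"tz": 0,"turn": 0,"hand": 0.9},
    {"tx": 0.016,"ty": -0.096,"tz": 0,"turn": 0,"hand": 0.9},
    {"tx": 0.037,"ty": -0.111,"tz": 0,"turn": 0,"hand": 0.9},
    {"tx": 0.062,"ty": -0.119,"tz": 0,"turn": 0,"hand": 0.9},
    {"tx": 0.088,"ty": -0.119,"tz": 0,"turn": 0,"hand": 0.9},
    {"tx": 0.113,"ty": -0.111,"tz": 0,"turn": 0,"hand": 0.9},
    {"tx": 0.133,"ty": -0.095,"tz": 0,"turn": 0,"hand": 0.9},
    {"tx": 0.149,"ty": -0.074,"tz": 0,"turn": 0,"hand": 0.9},
  ],
)

```text
time_s: 14.95
tcp_pos: [0.6079, -0.1682, 0.1156]
eef_rot: [179.9, 0.0, 4.8]
contact_force: [-5.9, -2.8, 9.4]
gripper_width: 0.0212
gripper_force: 50.0
```

drive_tool(
  commands=[
    {"tx": 0.008,"ty": 0.025,"tz": 0,"turn": 0,"hand": 0.9},
    {"tx": 0.008,"ty": 0.051,"tz": 0,"turn": 0,"hand": 0.9},
    {"tx": -0.001,"ty": 0.075,"tz": 0,"turn": 0,"hand": 0.9},
    {"tx": -0.016,"ty": 0.096,"tz": 0,"turn": 0,"hand": 0.9},
    {"tx": -0.037,"ty": 0.111,"tz": 0,"turn": 0,"hand": 0.9},
    {"tx": -0.062,"ty": 0.119,"tz": 0,"turn": 0,"hand": 0.9},
    {"tx": -0.088,"ty": 0.119,"tz": 0,"turn": 0,"hand": 0.9},
    {"tx": -0.113,"ty": 0.111,"tz": 0,"turn": 0,"hand": 0.9},
    {"tx": -0.133,"ty": 0.095,"tz": 0,"turn": 0,"hand": 0.9},
    {"tx": -0.149,"ty": 0.074,"tz": 0,"turn": 0,"hand": 0.9},
  ],
)

```text
time_s: 15.95
tcp_pos: [0.5191, -0.1217, 0.1158]
eef_rot: [-179.9, -0.2, 4.9]
contact_force: [8.4, -0.1, -3.2]
gripper_width: 0.0215
gripper_force: 50.0
```

drive_tool(
  commands=[
    {"tx": -0.008,"ty": -0.025,"tz": 0,"turn": 0,"hand": 0.9},
    {"tx": -0.008,"ty": -0.051,"tz": 0,"turn": 0,"hand": 0.9},
    {"tx": 0.001,"ty": -0.075,"tz": 0,"turn": 0,"hand": 0.9},
    {"tx": 0.016,"ty": -0.096,"tz": 0,"turn": 0,"hand": 0.9},
    {"tx": 0.037,"ty": -0.111,"tz": 0,"turn": 0,"hand": 0.9},
    {"tx": 0.062,"ty": -0.119,"tz": 0,"turn": 0,"hand": 0.9},
    {"tx": 0.088,"ty": -0.119,"tz": 0,"turn": 0,"hand": 0.9},
    {"tx": 0.113,"ty": -0.111,"tz": 0,"turn": 0,"hand": 0.9},
    {"tx": 0.133,"ty": -0.095,"tz": 0,"turn": 0,"hand": 0.9},
    {"tx": 0.149,"ty": -0.074,"tz": 0,"turn": 0,"hand": 0.9},
  ],
)

```text
time_s: 16.95
tcp_pos: [0.6078, -0.1683, 0.1156]
eef_rot: [179.9, 0.0, 4.8]
contact_force: [-7.2, -1.3, 10.4]
gripper_width: 0.0212
gripper_force: 50.0
```

drive_tool(
  commands=[
    {"tx": 0,"ty": 0,"tz": 0,"turn": 0,"hand": 0.9},
    {"tx": 0,"ty": 0,"tz": 0,"turn": 0,"hand": 0.9},
    {"tx": 0,"ty": 0,"tz": 0,"turn": 0,"hand": 0.9},
  ],
)

```text
time_s: 17.25
tcp_pos: [0.6087, -0.1663, 0.1157]
eef_rot: [-180.0, -0.1, 4.9]
contact_force: [1.5, 3.3, 5.6]
gripper_width: 0.0214
gripper_force: 50.0
```

```bash
python3 - <<'E'
from h import *
s=r.get_state(); print(s['tcp_pos'],s['contact_force'],s['gripper_force'],s['time_s'])
c,T=cap('wrist'); a=c['frame']; 
c2,T2=cap('side'); b=cv2.resize(c2['frame'][160:290,200:340],(400,371))
p=np.zeros((420,400,3),np.uint8); p[:371]=b
im=np.hstack([cv2.resize(a,(400,300)),p[:300]]); save('fin.png',np.vstack([im,np.zeros((1,800,3),np.uint8)]))
d=np.array(s['tcp_pos'])[:2]-[.5627,-.1457]; print(np.degrees(np.arctan2(d[1],d[0])))
E
```

```text
[ 0.60874561 -0.16627257  0.11567474] [1.54284364 3.27000191 5.63774567] 50.001161098480225 17.25
-24.07445829652561
```

View pics/fin.png

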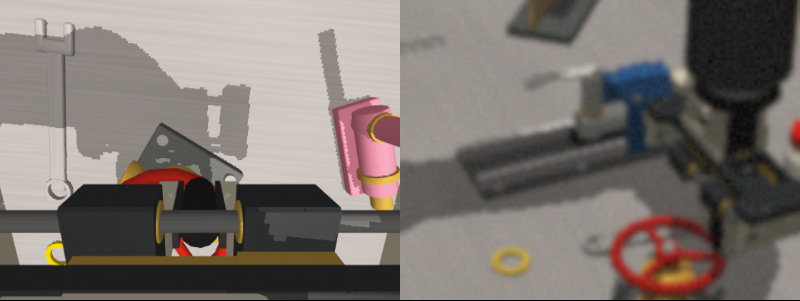

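The final picture shows the crank held between the fingers and the head standing upright against the bridge, with the wrench and ring still in place. The handle is within about 3° of its closed angle after exactly two turns. Handing in.

```bash
python3 -c "
from plant import r
print(r.close_job())"
```

```text
the job is handed in; nothing more can be done
None
```

The job is handed in, with no verdict shown: the head is home against its stop, and the wheel was closed on its stop, then backed off two turns (handle within about 3° of its closed angle), with the crank still gripped at 50 N.

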